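# Nest the push block in the dicer's blade grid and lock it

### The job

Put the dicer away safely: take the green push block with the twenty small teeth from the cutting board, nest it in the dicer's blade grid so that every tooth goes down its own cell and the block is fully home, and do it gently, feeling for the cells, because the thin blades bend if they are pressed hard. Then turn the catch over the block until it stops, so that the block cannot fall out, and leave the other things on the bench as they are.

Things in the scene. Friction and masses are not known exactly. Their poses are not given: they have to be found in the camera images.
- block: Green plastic push block, 0.2 to 0.4 kg: plate 92 x 76 x 10 mm over 20 blunt square teeth (5 along its x by 4 along its y, pitch 16 mm, each 11 mm square, 25 mm long), grip ridge on top. Origin: block centre at the plane of the tooth tips, z up; plate 25 to 35 mm above it. Same either way round (half a turn). It stands on its teeth on the white board, 15 mm thick.
- block_grip (a point): Top centre of the green block's grip ridge, 80 mm above the tooth tips. The ridge is upright, 60 mm long along the block's x, 16 mm wide along its y, and rises 45 mm from the plate.
- spare: A red push block with the same plate and ridge but six big teeth, for another grid; it stands on the same board. Bystander; origin as for the green one.
- dicer: The dicer, fixed on the bench: grey deck on four legs over a steel pan, top 100 mm above the bench, from x = -107 to +92 mm and y = -102 to +102 mm. Origin: on the bench under the seat's centre, z up; the catch is at its -x end. With the block fully home (plate resting on the blade cassette) the block's origin is 75 mm above the bench.
- seat (a point): Centre of the seat (110 x 94 mm opening), level with deck top and blade edges; axes as the dicer. In it lies the green-rimmed blade cassette, 96 x 80 x 20 mm, square to it but loose: its centre is up to 4 mm off this point in x and in y (not measured); a sideways push of 15 N slides it, to 6 mm at most. 5 x 4 cells (x by y), pitch 16 mm, 14 mm square: 1.5 mm room each side of a tooth. The blades bend above 40 N.
- catch (a joint): Angle of the catch, a flat steel turn latch pivoting at dicer x = -84, y = +22 mm, 112 to 118 mm above the bench (2 mm over the plate of a block that is home). 0: open, its 58 mm arm along dicer +y, its tail with the knob along -y. Grows clockwise seen from above to the stop at 1.57: arm along +x over the block, tail along -x. Starts at 0 to 0.5; stays where left (1.5 N at the knob).
- catch_knob (a point): Top centre of the catch's upright black knob, 35 mm from the pivot on the tail; 16 mm across, 37 mm high, from 118 to 155 mm above the bench.
- brush: Cleaning brush lying on the bench, bystander.
- bottle: Yellow squeeze bottle 190 mm high, bystander; origin under its centre.
- cup: Steel cup 100 mm high, bystander; origin under its centre.
- spoon: Steel spoon lying on the bench, bystander.
- bowl: Steel bowl 50 mm high, 100 mm across, bystander; origin under its centre.

How it is judged:
By the outcome, as a careful person would: the job done as asked, in the order asked, and still so for the second after the job is handed in, with the robot touching nothing.
It also fails if it takes over 72 s, if anything falls off the work surface, if the arm or the gripper's body presses on something with over 40 N, if the wrist force passes 120 N, or if a joint passes its speed limit or range.

### The arm

A 6-joint arm with a two-finger parallel gripper is mounted at the origin on the work surface. World frame = base frame: x ahead of the robot, y to its left, z up, the work surface at z = 0. Lengths are in m, angles in rad, forces in N, time in s.
With the tool pointing down it reaches from about 0.35 to 0.975 m from the base axis. Payload 17.4 kg.
Tool frame: the origin (TCP) lies midway between the tips of the shut fingers; the grasp point (between the pads) lies 19 mm behind it; z points along the fingers, y is the line along which they close (so a half turn about z gives the same grasp; the last joint's range is limited). The gripper opens to 85 mm and grips with 20 to 120 N. Pads are 22 mm wide; open, the fingers measure 114 mm over their backs; the gripper's body (76 mm by 85 mm) begins 54 mm behind the grasp point. The pads swing forward as they close: fully open they stand 13 mm farther back than shut.
Start: joints at [-1.183, 0.116, 1.442, -0, 1.584, -0.038], TCP at [0.279, -0.615, 0.231] pointing down, gripper open.
Joint ranges: [-2.83, 2.83], [-0.83, 2.19], [0.07, 2.5], [-1.14, 4.28], [0.01, 3], [-2.97, 2.97]. Speed limits (rad/s): [1.89, 1.89, 2.22, 3.14, 3.14, 3.14].

### API

Orientations are given as a unit quaternion [x, y, z, w].
In Python, from rig import * gives the robot as it stands.
- The arm moves only by the tool drive_tool, never from a script. Its argument "moves" is a list of rows, each a list of 6 numbers: the shift along the tool's x, y, z in m, then the turn, a rotation vector about the tool's x, y, z in degrees. A call has 1 to 5 rows; each row is the pose to reach, as a shift and turn from the pose commanded when the call began, along the tool's axes at that moment; what a row does not reach only later rows make up. A row lasts 1/10 s, in which the tool goes at most 50 mm and 8.59 degrees, less where a joint would pass 70% of its speed; a pose out of reach is approached as far as the arm can. A call with a gripper value outside its range is refused whole. "hand" is the closure, from 0 (fully open) to 1 (shut), set as the call begins (left out, the last holds). The fingers move at their own pace and stop on an object; the grip force is fixed at half the most. Time passes only in rows, so rows that repeat a pose let the fingers close. It gives the time, the measured TCP pose, the force, the opening and the grip force at its end, in the units of the state.
- observe(): the state, without advancing time (a new reading comes with each control period).
- read_camera(name): name is "scene" or "top" or "wrist"; returns a dict with "img" (400x640x3 uint8, blue, green, red), "fov_y" (degrees; the focal length in pixels is half the picture's height over the tangent of half this angle, whatever the lens; pixels are square), "cx", "cy" (the principal point, pixels), "origin" and "attitude" of the camera in the world; the wrist camera has in their place "tool_from_camera" (4x4, takes a point from camera to tool coordinates, whose origin is the TCP and whose axes are the flange's). Camera axes: x right, y up, looking along -z (the intrinsics and any distortion apply to the point x, -y, -z); pixel columns grow to the right and rows downward; lengths in m; the calibration is good to about 2 mm. A picture is of the moment at which its call begins: read the wrist's pose just before it. There is no depth.
- hand_in(): hands the job in; it is judged then, once.
The state is a dict: "time": time; "joint_pos": joint angles; "qd": joint speeds; "effort": joint torques, N m; "eef_pos": TCP position; "orientation": TCP orientation; "wrist_force": force on the tool from outside, world axes, zero at the start; "ft_torque": the same for the moment, N m; "grip_width": finger opening in m; "finger_force": force on a finger pad.
Only numpy, scipy, OpenCV 4.12 (cv2) and the standard library are available. Lean on these libraries where they do the work, as an engineer would, in place of code of your own. Each camera call takes 0.05 s, during which the arm holds its last target. There are 200 camera calls.

## Working session

There is one attempt and no reset: what is moved stays moved. The work goes in short steps, Python scripts to look and compute and a tool call to move; the robot and the scene stay as the last step left them, time stands still between calls to the robot, and variables do not carry over. Pictures are saved under pics/ and viewed, at most 10 in all, crops included, and the job is handed in when it is done.

Besides the shell and the picture viewer there is one more tool, called after "Request:" as name(argument=value, ...), one argument or row to a line, values as JSON. drive_tool: Moves the arm, as the interface text tells. Its arguments: {"type":"object","properties":{"moves":{"type":"array","items":{"type":"array","items":{"type":"number"}}},"hand":{"type":"number"}},"required":["moves"]}

```bash
mkdir -p pics; ls; cat > h.py <<'E'
from rig import *
import numpy as np, cv2
from scipy.spatial.transform import Rotation as R
def cam(n):
    s=observe(); c=read_camera(n)
    if n=='wrist':
        T=np.eye(4);T[:3,:3]=R.from_quat(s['orientation']).as_matrix();T[:3,3]=s['eef_pos']
        M=T@np.array(c['tool_from_camera'])
    else:
        M=np.eye(4);a=np.array(c['attitude'],float)
        M[:3,:3]=a if a.shape==(3,3) else R.from_quat(a).as_matrix()
        M[:3,3]=c['origin']
    c['M']=M;c['f']=200/np.tan(np.radians(c['fov_y'])/2)
    return c
def ray(c,u,v,z):
    d=c['M'][:3,:3]@np.array([(u-c['cx'])/c['f'],-(v-c['cy'])/c['f'],-1]);o=c['M'][:3,3]
    return o+d*(z-o[2])/d[2]
def proj(c,p):
    q=c['M'][:3,:3].T@(np.array(p)-c['M'][:3,3])
    return np.array([c['cx']+c['f']*q[0]/-q[2],c['cy']-c['f']*q[1]/-q[2]])
E
python3 - <<'E'
from h import *
for n in('scene','top'):
    c=cam(n);cv2.imwrite(f'pics/{n}0.png',c['img']);print({k:v for k,v in c.items() if k!='img'})
    np.savez(f'{n}0.npz',**{k:v for k,v in c.items()})
c=cam('wrist');print({k:v for k,v in c.items() if k!='img'})
s=observe();print(s)
E
```

```text
pics
{'fov_y': 47.911233761098046, 'cx': 326.194375127907, 'cy': 198.13486070118722, 'origin': array([1.18064037, 0.93504077, 1.00428917]), 'attitude': array([0.11759662, 0.43067423, 0.85967431, 0.24829582]), 'M': array([[-0.84904044, -0.3256154 ,  0.41605881,  1.18064037],
       [ 0.52819874, -0.50573778,  0.68208165,  0.93504077],
       [-0.01167963,  0.79887665,  0.60138148,  1.00428917],
       [ 0.        ,  0.        ,  0.        ,  1.        ]]), 'f': np.float64(450.1454673165734)}
{'fov_y': 51.957426174228985, 'cx': 319.6023737124818, 'cy': 193.41962452567404, 'origin': array([ 0.41471091, -0.03695724,  1.262164  ]), 'attitude': array([-0.05050872,  0.0506784 ,  0.70566168, -0.70492706]), 'M': array([[-1.05341849e-03,  9.89760628e-01, -1.42733283e-01,
         4.14710911e-01],
       [-9.99999432e-01, -1.01908071e-03,  3.13675484e-04,
        -3.69572442e-02],
       [ 1.65006908e-04,  1.42733533e-01,  9.89761139e-01,
         1.26216400e+00],
       [ 0.00000000e+00,  0.00000000e+00,  0.00000000e+00,
         1.00000000e+00]]), 'f': np.float64(410.44772922056126)}
{'fov_y'
[... 820 characters left out ...]
'time': 0.15, 'joint_pos': array([-1.18280374e+00,  1.16407979e-01,  1.44214083e+00, -1.92027548e-05,
        1.58400849e+00, -3.77929180e-02]), 'qd': array([ 0.00048868, -0.0027617 , -0.00339267,  0.00072613,  0.00019757,
        0.00168914]), 'effort': array([ 7.92973442e-04, -7.32511067e+01, -6.32847691e+01, -1.94302556e-04,
        4.98177804e-03,  1.05193575e-05]), 'eef_pos': array([ 0.27873182, -0.61459245,  0.23069204]), 'orientation': array([ 9.77423713e-01,  2.11288081e-01, -9.34778386e-05, -4.73276883e-04]), 'wrist_force': array([-0.50488337, -0.81835386, -0.65353342]), 'ft_torque': array([0.04534498, 0.02744284, 0.01779779]), 'finger_force': 0.0, 'grip_width': 0.08540706813481931}
```

View pics/top0.png

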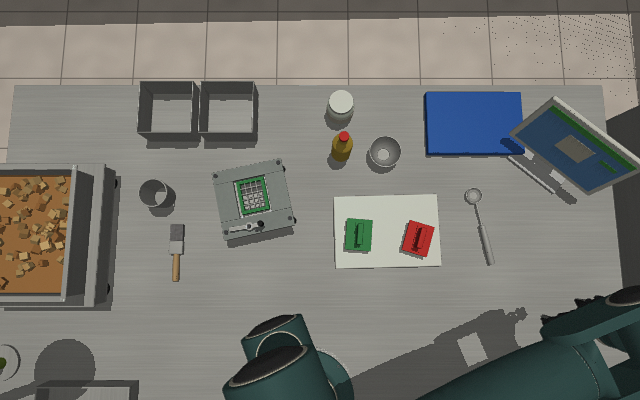

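View pics/scene0.png

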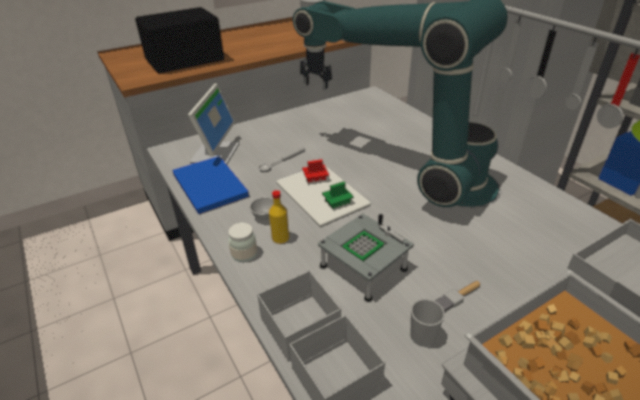

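Top view: the green block is at about (358,236) and the red spare at (418,239), both on the board. The dicer is centred near (253,198), with its catch on the near side around (250,227). Bottle (342,146) and bowl (385,153) lie ahead of the board.

```bash
python3 - <<'E'
from h import *
c=dict(np.load('top0.npz'));im=c['img']
hsv=cv2.cvtColor(im,cv2.COLOR_BGR2HSV)
g=((hsv[...,0]>45)&(hsv[...,0]<85)&(hsv[...,1]>110)).astype(np.uint8)
for n,(a,b,x,y),z in(('block',(340,380,212,260),.05),('cassette',(225,280,165,225),.1)):
    m=np.zeros_like(g);m[x:y,a:b]=g[x:y,a:b]
    cs,_=cv2.findContours(m,cv2.RETR_EXTERNAL,cv2.CHAIN_APPROX_NONE);k=max(cs,key=cv2.contourArea)
    P=np.array([ray(c,*p[0],z)[:2] for p in k],np.float32)
    print(n,cv2.minAreaRect(P))
    print(cv2.boxPoints(cv2.minAreaRect(k)))
# deck
m=((hsv[...,1]<40)&(hsv[...,2]>0)).astype(np.uint8)
cr=cv2.resize(im[150:275,200:380],None,fx=4.4,fy=4.4,interpolation=cv2.INTER_CUBIC);cv2.imwrite('pics/c1.png',cr)
E
```

```text
block ((0.4680648446083069, -0.15075643360614777), (0.07396499067544937, 0.08954545855522156), 85.54425048828125)
[[344.5939  248.68527]
 [346.77158 218.19797]
 [372.00003 220.     ]
 [369.82236 250.4873 ]]
cassette ((0.5781404376029968, 0.15421253442764282), (0.09569230675697327, 0.07914604246616364), 12.312074661254883)
[[235.39511 181.84392]
 [262.7122  175.99025]
 [269.63416 208.29268]
 [242.31708 214.14635]]
```

View pics/c1.png

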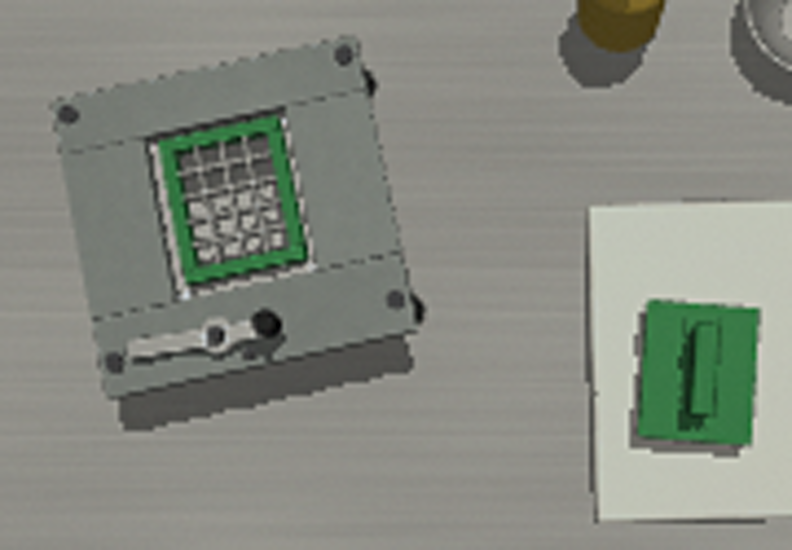

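Block: centre (0.468, -0.151), long axis at yaw -4.5°, measured 90×74 mm against 92×76 given. Cassette: centre (0.578, 0.154), yaw 12.3°, measured 96×79 mm against 96×80. Moving over the block now.

Request:
drive_tool(
  moves=[
    [0.182, -0.172, 0, 0, 0, 14.5],
    [0.182, -0.172, 0, 0, 0, 14.5],
    [0.182, -0.172, 0, 0, 0, 14.5],
    [0.182, -0.172, 0, 0, 0, 14.5],
    [0.182, -0.172, 0, 0, 0, 14.5],
  ],
)

```text
time: 0.65
eef_pos: [0.3736, -0.3814, 0.2311]
orientation: [0.996, 0.086, -0.0, -0.0]
wrist_force: [0.5, 0.1, 0.7]
grip_width: 0.0855
finger_force: 0.0
```

```bash
cat >> h.py <<'E'
def delta(x,y,z,yaw,tilt0=True):
    "tool-frame move to TCP (x,y,z), tool x at yaw (deg), pointing down"
    s=observe();Rm=R.from_quat(s['orientation'])
    Rt=R.from_euler('z',yaw,degrees=True)*R.from_euler('x',180,degrees=True)
    return np.round(np.r_[Rm.inv().apply(np.array([x,y,z])-s['eef_pos']),(Rm.inv()*Rt).as_rotvec(degrees=True)],4)
E
python3 -c "
from h import *
print(observe()['eef_pos'],delta(.468,-.151,.23,-4.5))"
```

```text
[ 0.37357569 -0.3814111   0.23107328] [ 1.32500e-01 -2.10800e-01  1.10000e-03 -7.30000e-03  1.20000e-03
  1.43729e+01]
```

Request:
drive_tool(
  moves=[
    [0.1325, -0.211, 0.001, 0, 0, 14.4],
    [0.1325, -0.211, 0.001, 0, 0, 14.4],
    [0.1325, -0.211, 0.001, 0, 0, 14.4],
    [0.1325, -0.211, 0.001, 0, 0, 14.4],
    [0.1325, -0.211, 0.001, 0, 0, 14.4],
  ],
)

```text
time: 1.15
eef_pos: [0.4668, -0.1532, 0.2304]
orientation: [0.999, -0.039, 0.0, 0.0]
wrist_force: [0.4, -0.3, 0.3]
grip_width: 0.0853
finger_force: 0.0
```

Request:
drive_tool(
  moves=[
    [0, 0, 0, 0, 0, 0],
    [0, 0, 0, 0, 0, 0],
  ],
)

```text
time: 1.35
eef_pos: [0.4668, -0.1542, 0.2302]
orientation: [0.999, -0.038, -0.0, 0.0]
wrist_force: [-0.7, -0.1, -0.2]
grip_width: 0.0854
finger_force: 0.0
```

```bash
python3 - <<'E'
from h import *
c=cam('wrist');im=c['img'];cv2.imwrite('pics/w1.png',im);np.savez('w1.npz',**c)
hsv=cv2.cvtColor(im,cv2.COLOR_BGR2HSV)
g=((hsv[...,0]>45)&(hsv[...,0]<85)&(hsv[...,1]>110)).astype(np.uint8)
cs,_=cv2.findContours(g,cv2.RETR_EXTERNAL,cv2.CHAIN_APPROX_NONE);k=max(cs,key=cv2.contourArea)
print(observe()['eef_pos'],proj(c,[.468,-.151,.05]),cv2.boxPoints(cv2.minAreaRect(k)),cv2.approxPolyDP(k,8,True)[:,0].tolist())
E
```

```text
[ 0.46651041 -0.1552206   0.2301805 ] [315.91413256 174.04123045] [[279. 127.]
 [352. 127.]
 [352. 213.]
 [279. 213.]] [[279, 128], [282, 210], [349, 211], [352, 128]]
```

View pics/w1.png

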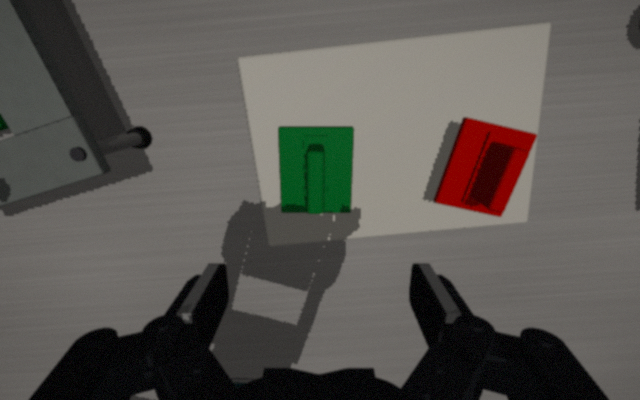

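The wrist view shows the green block square to the tool, with plate corners about (279,128) to (352,211) and the ridge at u≈315. The red spare sits well to the right.

```bash
python3 - <<'E'
from h import *
c=dict(np.load('w1.npz'))
P=np.array([ray(c,*p,.05)[:2] for p in([279,128],[282,210],[349,211],[352,128])]);print(P,P.mean(0))
print(np.linalg.norm(P-np.roll(P,1,0),axis=1), np.degrees(np.arctan2(*(P[0]-P[1])[::-1])),np.degrees(np.arctan2(*(P[3]-P[2])[::-1])))
g=cv2.cvtColor(c['img'],cv2.COLOR_BGR2GRAY).astype(int)
print(g[160:200:4,276:356].mean(0).round().astype(int).tolist())
for u in(303,308,323,324):print(u,ray(c,u,180,.095),ray(c,u,180,.05))
for v in(145,213):print(v,ray(c,315,v,.095))
print(observe()['joint_pos'],delta(.468,-.151,.16,-4.5))
E
```

```text
[[ 0.51749452 -0.11831056]
 [ 0.43101983 -0.11144318]
 [ 0.42436412 -0.18334602]
 [ 0.51200338 -0.19024749]] [ 0.47122046 -0.15083681]
[0.0721462  0.08674695 0.07221023 0.08791058] -4.540611585916955 -4.502665895106773
[146, 144, 138, 114, 82, 62, 56, 56, 55, 55, 55, 55, 56, 55, 54, 54, 56, 55, 56, 56, 56, 55, 55, 56, 55, 55, 54, 50, 44, 36, 32, 36, 45, 50, 53, 56, 54, 54, 56, 55, 54, 57, 55, 56, 54, 52, 49, 45, 46, 52, 54, 54, 54, 56, 56, 56, 55, 54, 56, 53, 54, 56, 54, 55, 54, 57, 54, 56, 55, 55, 55, 56, 56, 56, 64, 83, 112, 136, 144, 145]
303 [ 0.47502098 -0.14024669  0.095     ] [ 0.46264622 -0.13706913  0.05      ]
308 [ 0.4746792 -0.1447194  0.095    ] [ 0.46224897 -0.14226788  0.05      ]
323 [ 0.47365384 -0.15813794  0.095     ] [ 0.46105716 -0.1578646   0.05      ]
324 [ 0.47358548 -0.15903253  0.095     ] [ 0.46097771 -0.15890441  0.05      ]
145 [ 0.50548074 -0.15347815  0.095     ]
213 [ 0.44250382 -0.14845118  0.095     ]
[-3.72933027e-01 -2.90896881e-01  1.82422400e+00 -2.72289835e-04
  1.60850202e+00  1.27561270e+00] [ 0.0012 -0.0043  0.0702  0.011   0.0175  0.0447]
```

Request:
drive_tool(
  moves=[
    [0.005, -0.004, 0.05, 0, 0, 0],
    [0.005, -0.004, 0.09, 0, 0, 0],
    [0.005, -0.004, 0.12, 0, 0, 0],
    [0.005, -0.004, 0.13, 0, 0, 0],
    [0.005, -0.004, 0.13, 0, 0, 0],
  ],
)

```text
time: 1.9
eef_pos: [0.4712, -0.1525, 0.0996]
orientation: [0.999, -0.04, -0.001, -0.0]
wrist_force: [0.1, 0.7, 0.5]
grip_width: 0.0856
finger_force: 0.0
```

Request:
drive_tool(
  moves=[
    [0, 0, 0, 0, 0, 0],
    [0, 0, 0, 0, 0, 0],
    [0, 0, 0, 0, 0, 0],
  ],
)

```text
time: 2.2
eef_pos: [0.4724, -0.1519, 0.1017]
orientation: [0.999, -0.039, 0.001, 0.0]
wrist_force: [0.1, 0.7, -0.3]
grip_width: 0.0858
finger_force: 0.0
```

```bash
python3 -c "
from h import *
print(observe()['eef_pos'],delta(.4715,-.151,.060,-4.5))"
```

```text
[ 0.47240193 -0.15192997  0.10171482] [-0.0011 -0.0009  0.0417  0.0322 -0.1086 -0.0112]
```

Request:
drive_tool(
  moves=[
    [0, -0.001, 0.02, 0, 0, 0],
    [0, -0.001, 0.035, 0, 0, 0],
    [0, -0.001, 0.04, 0, 0, 0],
    [0, -0.001, 0.04, 0, 0, 0],
  ],
)

```text
time: 2.6
eef_pos: [0.4716, -0.1505, 0.0597]
orientation: [0.999, -0.039, -0.001, -0.0]
wrist_force: [-0.1, 0.1, 0.3]
grip_width: 0.0857
finger_force: 0.0
```

Request:
drive_tool(
  moves=[
    [0, 0, 0, 0, 0, 0],
    [0, 0, 0, 0, 0, 0],
    [0, 0, 0, 0, 0, 0],
    [0, 0, 0, 0, 0, 0],
    [0, 0, 0, 0, 0, 0],
  ],
  hand=1,
)

```text
time: 3.1
eef_pos: [0.472, -0.1507, 0.0605]
orientation: [0.999, -0.039, 0.0, 0.0]
wrist_force: [-0.0, -2.1, -1.1]
grip_width: 0.015
finger_force: 60.8
```

Request:
drive_tool(
  moves=[
    [0, 0, 0, 0, 0, 0],
    [0, 0, 0, 0, 0, 0],
    [0, 0, 0, 0, 0, 0],
    [0, 0, 0, 0, 0, 0],
    [0, 0, 0, 0, 0, 0],
  ],
)

```text
time: 3.6
eef_pos: [0.4721, -0.1507, 0.0605]
orientation: [0.999, -0.039, 0.0, 0.0]
wrist_force: [-0.7, -2.4, 4.8]
grip_width: 0.0155
finger_force: 61.5
```

Request:
drive_tool(
  moves=[
    [0, 0, -0.03, 0, 0, 0],
    [0, 0, -0.08, 0, 0, 0],
    [0, 0, -0.13, 0, 0, 0],
    [0, 0, -0.17, 0, 0, 0],
    [0, 0, -0.19, 0, 0, 0],
  ],
)

```text
time: 4.1
eef_pos: [0.4723, -0.1506, 0.2537]
orientation: [0.999, -0.039, 0.002, 0.0]
wrist_force: [-0.0, 0.5, -4.1]
grip_width: 0.0152
finger_force: 60.5
```

Request:
drive_tool(
  moves=[
    [0, -0.05, 0, 0, 0, -4],
    [0, -0.1, 0, 0, 0, -8],
    [0, -0.15, 0, 0, 0, -12],
    [0, -0.19, 0, 0, 0, -15],
    [0, -0.22, 0, 0, 0, -16.8],
  ],
)

```text
time: 4.6
eef_pos: [0.4887, 0.0712, 0.2495]
orientation: [0.994, 0.109, -0.001, -0.0]
wrist_force: [0.4, 0.6, -3.6]
grip_width: 0.0151
finger_force: 60.9
```

```bash
python3 -c "
from h import *
s=observe();print(s['eef_pos'],s['wrist_force'],s['grip_width'],delta(.48,.133,.25,12.3))"
```

```text
[0.48866871 0.07119809 0.24952819] [ 0.4103587   0.57069513 -3.62336034] 0.015123532856809896 [ 0.0049 -0.0622 -0.0004 -0.0401  0.0678  0.2022]
```

Request:
drive_tool(
  moves=[
    [0.002, -0.03, 0, 0, 0, 0],
    [0.005, -0.055, 0, 0, 0, 0],
    [0.005, -0.062, 0, 0, 0, 0.2],
    [0.005, -0.062, 0, 0, 0, 0.2],
    [0.005, -0.062, 0, 0, 0, 0.2],
  ],
)

```text
time: 5.1
eef_pos: [0.4809, 0.1298, 0.2499]
orientation: [0.994, 0.105, -0.0, 0.0]
wrist_force: [-0.5, -0.1, -3.5]
grip_width: 0.0154
finger_force: 61.0
```

Request:
drive_tool(
  moves=[
    [0, 0, 0, 0, 0, 0],
    [0, 0, 0, 0, 0, 0],
    [0, 0, 0, 0, 0, 0],
  ],
)

```text
time: 5.4
eef_pos: [0.481, 0.1298, 0.2503]
orientation: [0.994, 0.105, -0.0, 0.0]
wrist_force: [0.0, 0.4, -3.9]
grip_width: 0.0152
finger_force: 61.0
```

```bash
python3 - <<'E'
from h import *
s=observe();print(s['eef_pos'],s['wrist_force'])
c=cam('wrist');im=c['img'];cv2.imwrite('pics/w2.png',im);np.savez('w2.npz',**c)
hsv=cv2.cvtColor(im,cv2.COLOR_BGR2HSV)
g=((hsv[...,0]>45)&(hsv[...,0]<85)&(hsv[...,1]>110)).astype(np.uint8)
cs,_=cv2.findContours(g,cv2.RETR_EXTERNAL,cv2.CHAIN_APPROX_NONE)
for k in sorted(cs,key=cv2.contourArea)[::-1][:3]:
    print(cv2.boxPoints(cv2.minAreaRect(k)).tolist(),cv2.approxPolyDP(k,5,True)[:,0].tolist())
    P=np.array([ray(c,*p[0],.1)[:2] for p in k],np.float32);print(cv2.minAreaRect(P))
E
```

```text
[0.48102235 0.12979955 0.25031541] [ 0.03303539  0.40960074 -3.85840886]
[[244.0, 170.0], [394.0, 170.0], [394.0, 365.0], [244.0, 365.0]] [[389, 173], [283, 171], [244, 178], [254, 306], [267, 291], [273, 265], [286, 260], [290, 248], [299, 250], [298, 331], [306, 365], [335, 359], [340, 248], [363, 264], [369, 294], [383, 306], [394, 182]]
((0.37829622626304626, 0.10889523476362228), (0.23550055921077728, 0.1425042599439621), 11.666049003601074)
[[262.9767761230469, 2.0478973388671875], [361.9865417480469, 0.8692092895507812], [363.4503479003906, 123.82796478271484], [264.4405822753906, 125.00665283203125]] [[362, 2], [263, 4], [271, 124], [358, 122]]
((0.580271303653717, 0.1558467149734497), (0.09569498151540756, 0.07923901081085205), 12.6324462890625)
[[308.0000305175781, 378.0000305175781], [310.0000305175781, 377.0000305175781], [311.0000305175781, 379.0000305175781], [309.0000305175781, 380.0000305175781]] [[311, 379]]
((0.2409127801656723, 0.08994289487600327), (0.0032720838207751513, 0.0028737238608300686), 45.10000228881836)
```

View pics/w2.png

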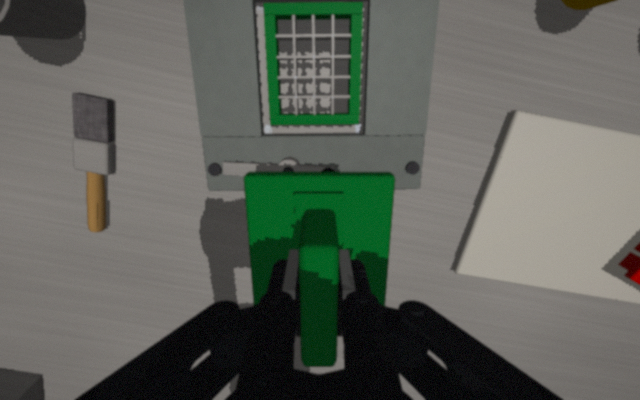

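The cassette is clear in the wrist view (rim about (263,3) to (362,124), blades visible). The held block's plate front edge runs from (244,175) to (394,176). The catch is partly hidden behind it, with its pivot near (288,162).

```bash
python3 - <<'E'
from h import *
c=dict(np.load('w2.npz'));g=cv2.cvtColor(c['img'],cv2.COLOR_BGR2HSV)
m=((g[...,0]>45)&(g[...,0]<85)&(g[...,1]>110))
us=np.arange(255,385,5);vs=[np.where(m[150:,u])[0][0]+150 for u in us]
print(np.polyfit(us,vs,1),vs)
rows=[(v,np.where(m[v])[0].min(),np.where(m[v])[0].max()) for v in range(185,240,10)];print(rows)
T=np.array(c['tool_from_camera']);iM=np.linalg.inv(c['M'])
tool=lambda p:(T@iM@np.r_[p,1])[:3].round(4)
z=.2503-.0105
print('front top',[tool(ray(c,u,np.interp(u,us,vs),z)) for u in(260,320,380)],[tool(ray(c,u,np.interp(u,us,vs),z-.01)) for u in(260,320,380)])
for v,a,b in rows:print('sides',tool(ray(c,a-.5,v,z)),tool(ray(c,b+.5,v,z)))
print('ridge',[tool(ray(c,u,235,z+.045)) for u in(300,340)])
# cassette edges (at v~60) & blades
print('cass tool',tool(ray(c,313,63,.1)))
E
```

```text
[9.57264957e-03 1.69191453e+02] [np.int64(173), np.int64(172), np.int64(172), np.int64(172), np.int64(172), np.int64(172), np.int64(171), np.int64(171), np.int64(172), np.int64(172), np.int64(172), np.int64(172), np.int64(173), np.int64(172), np.int64(170), np.int64(171), np.int64(172), np.int64(173), np.int64(173), np.int64(173), np.int64(173), np.int64(173), np.int64(173), np.int64(173), np.int64(173), np.int64(173)]
[(185, np.int64(245), np.int64(393)), (195, np.int64(246), np.int64(392)), (205, np.int64(246), np.int64(391)), (215, np.int64(247), np.int64(390)), (225, np.int64(248), np.int64(390)), (235, np.int64(248), np.int64(389))]
front top [array([ 0.0463, -0.0293,  0.0105]), array([0.0463, 0.0001, 0.0105]), array([0.0458, 0.0295, 0.0105])] [array([ 0.0437, -0.0312,  0.0205]), array([0.0437, 0.0001, 0.0205]), array([0.0432, 0.0314, 0.0205])]
sides [ 0.0396 -0.0374  0.0105] [0.0396 0.0366 0.0105]
sides [ 0.0344 -0.0373  0.0105] [0.0344 0.0364 0.0105]
sides [ 0.0291 -0.0377  0.0105] [0.0291 0.0363 0.0105]
sides [ 0.0236 -0.0376  0.0105] [0.0236 0.0362 0.0105]
sides [ 0.018  -0.0375  0.0105] [0.018  0.0367 0.0105]
sides [ 0.0123 -0.0379  0.0105] [0.0123 0.0365 0.0105]
ridge [array([ 0.0337, -0.0075, -0.0345]), array([ 0.0337,  0.0073, -0.0345])]
cass tool [ 0.1052 -0.0052  0.1503]
```

Request:
drive_tool(
  moves=[
    [0.04, -0.002, 0, 0, 0, -0.4],
    [0.08, -0.004, 0.02, 0, 0, -0.4],
    [0.102, -0.0045, 0.05, 0, 0, -0.4],
    [0.102, -0.0045, 0.08, 0, 0, -0.4],
    [0.102, -0.0045, 0.092, 0, 0, -0.4],
  ],
)

```text
time: 5.95
eef_pos: [0.579, 0.1558, 0.1546]
orientation: [0.994, 0.109, -0.002, 0.0]
wrist_force: [0.1, -0.3, -4.2]
grip_width: 0.0153
finger_force: 60.8
```

Request:
drive_tool(
  moves=[
    [0, 0, 0, 0, 0, 0],
    [0, 0, 0, 0, 0, 0],
    [0, 0, 0, 0, 0, 0],
    [0, 0, 0, 0, 0, 0],
  ],
)

```text
time: 6.35
eef_pos: [0.58, 0.1562, 0.16]
orientation: [0.994, 0.109, 0.001, -0.0]
wrist_force: [-0.6, 0.0, -3.8]
grip_width: 0.0147
finger_force: 60.8
```

```bash
python3 - <<'E'
from h import *
s=observe();print(s['eef_pos'],s['wrist_force'],s['ft_torque'],delta(.58,.1555,.15,12.5))
E
```

```text
[0.58003664 0.15621324 0.16001301] [-0.60715898  0.00697827 -3.7902123 ] [0.03514863 0.00973352 0.0026062 ] [-0.0002  0.0007  0.01   -0.0022 -0.1322 -0.0029]
```

Request:
drive_tool(
  moves=[
    [0, 0.0005, 0.004, 0, 0, 0],
    [0, 0.0005, 0.007, 0, 0, 0],
    [0, 0.0005, 0.009, 0, 0, 0],
    [0, 0.0005, 0.011, 0, 0, 0],
    [0, 0.0005, 0.012, 0, 0, 0],
  ],
)

```text
time: 6.85
eef_pos: [0.5797, 0.1556, 0.146]
orientation: [0.994, 0.109, -0.0, 0.0]
wrist_force: [-0.1, 0.1, -4.2]
grip_width: 0.0152
finger_force: 60.9
```

Request:
drive_tool(
  moves=[
    [0, 0, 0.001, 0, 0, 0],
    [0, 0, 0.002, 0, 0, 0],
    [0, 0, 0.002, 0, 0, 0],
  ],
)

```text
time: 7.15
eef_pos: [0.58, 0.1557, 0.1453]
orientation: [0.994, 0.109, 0.0, -0.0]
wrist_force: [-3.2, -1.8, 4.6]
grip_width: 0.015
finger_force: 62.4
```

Request:
drive_tool(
  moves=[
    [0, 0, 0.001, 0, 0, 0],
    [0, 0, 0.001, 0, 0, 0],
  ],
)

```text
time: 7.35
eef_pos: [0.5801, 0.1557, 0.1451]
orientation: [0.994, 0.109, 0.001, -0.0]
wrist_force: [-5.8, -2.6, 12.5]
grip_width: 0.0152
finger_force: 63.5
```

Request:
drive_tool(
  moves=[
    [0, 0, -0.0008, 0, 0, 0],
    [-0.0007, 0, -0.0008, 0, 0, 0],
    [-0.0014, 0, -0.0008, 0, 0, 0],
    [-0.0014, 0, -0.0008, 0, 0, 0],
  ],
)

```text
time: 7.75
eef_pos: [0.5794, 0.1555, 0.1453]
orientation: [0.994, 0.109, 0.002, -0.0]
wrist_force: [3.4, -0.5, 5.9]
grip_width: 0.0158
finger_force: 62.4
```

```bash
cat > o.py <<'E'
from h import *
s=observe();Rm=R.from_quat(s['orientation'])
d=np.array([.58,.1555,.1455])
print('tool off mm',(Rm.inv().apply(s['eef_pos']-d)*1000).round(2),'F tool',Rm.inv().apply(s['wrist_force']).round(1),'T tool',Rm.inv().apply(s['ft_torque']).round(2),'t',s['time'])
E
python3 o.py
```

```text
tool off mm [-0.61 -0.17  0.2 ] F tool [ 3.2  1.2 -5.9] T tool [0.02 0.66 0.02] t 7.75
```

Request:
drive_tool(
  moves=[
    [-0.0007, 0, 0, 0, 0, 0],
    [-0.0014, 0, 0, 0, 0, 0],
    [-0.0014, 0, 0, 0, 0, 0],
  ],
)

```text
time: 8.05
eef_pos: [0.5781, 0.1553, 0.1453]
orientation: [0.994, 0.109, 0.002, -0.0]
wrist_force: [3.9, 1.0, 5.3]
grip_width: 0.0152
finger_force: 62.5
```

Request:
drive_tool(
  moves=[
    [0, -0.0007, 0, 0, 0, 0],
    [0, -0.0014, 0, 0, 0, 0],
    [0, -0.0014, 0, 0, 0, 0],
  ],
)

```text
time: 8.35
eef_pos: [0.5777, 0.156, 0.1453]
orientation: [0.994, 0.109, 0.001, 0.0]
wrist_force: [3.4, -5.3, 7.2]
grip_width: 0.0151
finger_force: 62.5
```

```bash
python3 o.py
```

```text
tool off mm [-2.13 -1.    0.18] F tool [ 2.2  5.9 -7.2] T tool [-0.8   0.31 -0.06] t 8.35
```

Request:
drive_tool(
  moves=[
    [0, 0.001, 0, 0, 0, 0],
    [0, 0.002, 0, 0, 0, 0],
    [0, 0.002, 0, 0, 0, 0],
  ],
)

```text
time: 8.65
eef_pos: [0.5778, 0.1551, 0.1453]
orientation: [0.994, 0.109, 0.001, -0.001]
wrist_force: [0.6, 4.6, 7.1]
grip_width: 0.0152
finger_force: 62.7
```

Request:
drive_tool(
  moves=[
    [0, 0.0007, 0, 0, 0, 0],
    [0, 0.0014, 0, 0, 0, 0],
    [0, 0.0014, 0, 0, 0, 0],
  ],
)

```text
time: 8.95
eef_pos: [0.578, 0.1539, 0.1453]
orientation: [0.994, 0.109, 0.001, -0.001]
wrist_force: [-0.7, 4.9, 8.0]
grip_width: 0.0152
finger_force: 62.6
```

```bash
python3 o.py
```

```text
tool off mm [-2.32  1.08  0.21] F tool [ 0.3 -4.9 -8. ] T tool [ 1.13 -0.03  0.04] t 8.95
```

Request:
drive_tool(
  moves=[
    [0, 0.0007, 0, 0, 0, 0],
    [0, 0.0014, 0, 0, 0, 0],
    [0, 0.0014, 0, 0, 0, 0],
  ],
)

```text
time: 9.25
eef_pos: [0.5782, 0.1526, 0.1453]
orientation: [0.994, 0.109, 0.001, -0.001]
wrist_force: [-2.0, 5.4, 8.1]
grip_width: 0.0156
finger_force: 62.7
```

Request:
drive_tool(
  moves=[
    [0.0007, 0, 0, 0, 0, 0],
    [0.0014, 0, 0, 0, 0, 0],
    [0.0014, 0, 0, 0, 0, 0],
  ],
)

```text
time: 9.55
eef_pos: [0.5791, 0.1525, 0.1453]
orientation: [0.994, 0.109, 0.0, -0.001]
wrist_force: [-7.8, 1.8, 10.2]
grip_width: 0.015
finger_force: 63.3
```

Request:
drive_tool(
  moves=[
    [0.0007, 0, 0, 0, 0, 0],
    [0.0014, 0, 0, 0, 0, 0],
    [0.0014, 0, 0, 0, 0, 0],
  ],
)

```text
time: 9.85
eef_pos: [0.5804, 0.1526, 0.1453]
orientation: [0.994, 0.109, 0.0, -0.0]
wrist_force: [-7.5, 0.3, 11.1]
grip_width: 0.0152
finger_force: 63.3
```

```bash
python3 o.py
```

```text
tool off mm [-0.22  2.95  0.24] F tool [ -7.3  -1.9 -11.1] T tool [ 0.4  -1.4  -0.01] t 9.85
```

Request:
drive_tool(
  moves=[
    [0.0007, 0, -0.0003, 0, 0, 0],
    [0.0014, 0, -0.0003, 0, 0, 0],
    [0.0014, 0, -0.0003, 0, 0, 0],
  ],
)

```text
time: 10.15
eef_pos: [0.5818, 0.1528, 0.1453]
orientation: [0.994, 0.109, -0.0, -0.0]
wrist_force: [-6.5, -0.8, 9.3]
grip_width: 0.0153
finger_force: 62.9
```

Request:
drive_tool(
  moves=[
    [0, -0.001, 0, 0, 0, 0],
    [0, -0.002, 0, 0, 0, 0],
    [0, -0.002, 0, 0, 0, 0],
  ],
)

```text
time: 10.45
eef_pos: [0.5818, 0.1542, 0.1452]
orientation: [0.994, 0.109, 0.001, 0.0]
wrist_force: [-0.8, -4.7, 6.7]
grip_width: 0.0153
finger_force: 62.3
```

Request:
drive_tool(
  moves=[
    [0, -0.0007, 0, 0, 0, 0],
    [0, -0.0014, 0, 0, 0, 0],
    [0, -0.0014, 0, 0, 0, 0],
  ],
)

```text
time: 10.75
eef_pos: [0.5809, 0.1561, 0.1438]
orientation: [0.994, 0.109, -0.0, -0.0]
wrist_force: [0.3, 0.1, -3.4]
grip_width: 0.0155
finger_force: 61.0
```

```bash
python3 o.py
```

```text
tool off mm [ 0.99 -0.37  1.74] F tool [0.3 0.  3.4] T tool [ 0.01 -0.03 -0.04] t 10.75
```

The teeth dropped into the cells: z fell to 0.1438 and contact force vanished. Going down gently from here.

Request:
drive_tool(
  moves=[
    [0, 0, 0.001, 0, 0, 0],
    [0, 0, 0.002, 0, 0, 0],
    [0, 0, 0.003, 0, 0, 0],
    [0, 0, 0.003, 0, 0, 0],
  ],
)

```text
time: 11.15
eef_pos: [0.5811, 0.1559, 0.1411]
orientation: [0.994, 0.109, -0.0, 0.0]
wrist_force: [-0.5, 0.7, -4.1]
grip_width: 0.0153
finger_force: 61.0
```

Request:
drive_tool(
  moves=[
    [0, 0, 0.001, 0, 0, 0],
    [0, 0, 0.002, 0, 0, 0],
    [0, 0, 0.003, 0, 0, 0],
    [0, 0, 0.003, 0, 0, 0],
  ],
)

```text
time: 11.55
eef_pos: [0.5811, 0.1559, 0.1382]
orientation: [0.994, 0.109, -0.0, 0.0]
wrist_force: [-0.4, -0.4, -3.0]
grip_width: 0.0149
finger_force: 61.0
```

```bash
python3 o.py
```

```text
tool off mm [ 1.18 -0.18  7.31] F tool [-0.5  0.3  3. ] T tool [ 0.04 -0.   -0.02] t 11.55
```

Request:
drive_tool(
  moves=[
    [0, 0, 0.0015, 0, 0, 0],
    [0, 0, 0.003, 0, 0, 0],
    [0, 0, 0.0045, 0, 0, 0],
    [0, 0, 0.006, 0, 0, 0],
    [0, 0, 0.006, 0, 0, 0],
  ],
)

```text
time: 12.05
eef_pos: [0.5811, 0.1559, 0.1321]
orientation: [0.994, 0.109, -0.0, 0.0]
wrist_force: [0.1, 0.3, -4.6]
grip_width: 0.0153
finger_force: 61.0
```

Request:
drive_tool(
  moves=[
    [0, 0, 0.0015, 0, 0, 0],
    [0, 0, 0.003, 0, 0, 0],
    [0, 0, 0.0045, 0, 0, 0],
    [0, 0, 0.006, 0, 0, 0],
    [0, 0, 0.006, 0, 0, 0],
  ],
)

```text
time: 12.55
eef_pos: [0.5811, 0.1559, 0.1261]
orientation: [0.994, 0.109, -0.0, 0.0]
wrist_force: [0.9, 0.1, -4.2]
grip_width: 0.0151
finger_force: 61.0
```

Request:
drive_tool(
  moves=[
    [0, 0, 0.001, 0, 0, 0],
    [0, 0, 0.002, 0, 0, 0],
    [0, 0, 0.003, 0, 0, 0],
    [0, 0, 0.004, 0, 0, 0],
    [0, 0, 0.004, 0, 0, 0],
  ],
)

```text
time: 13.05
eef_pos: [0.5811, 0.1559, 0.1223]
orientation: [0.994, 0.109, -0.0, 0.0]
wrist_force: [-0.2, 0.6, -4.0]
grip_width: 0.0153
finger_force: 61.0
```

```bash
python3 o.py
```

```text
tool off mm [ 1.21 -0.16 23.24] F tool [-0.1 -0.6  4. ] T tool [-0.02  0.01  0.01] t 13.05
```

Request:
drive_tool(
  moves=[
    [0, 0, 0.001, 0, 0, 0],
    [0, 0, 0.002, 0, 0, 0],
    [0, 0, 0.002, 0, 0, 0],
  ],
)

```text
time: 13.35
eef_pos: [0.5812, 0.1559, 0.1205]
orientation: [0.994, 0.109, 0.0, -0.0]
wrist_force: [0.5, 0.3, -2.9]
grip_width: 0.0156
finger_force: 61.0
```

Request:
drive_tool(
  moves=[
    [0, 0, 0.001, 0, 0, 0],
    [0, 0, 0.001, 0, 0, 0],
  ],
)

```text
time: 13.55
eef_pos: [0.5813, 0.1559, 0.1203]
orientation: [0.994, 0.109, 0.0, -0.0]
wrist_force: [-3.0, -2.8, 6.6]
grip_width: 0.0151
finger_force: 62.4
```

```bash
python3 o.py
```

```text
tool off mm [ 1.39 -0.11 25.17] F tool [-3.5  2.1 -6.6] T tool [-0.01 -0.69 -0.07] t 13.55
```

Home: contact came at exactly 25 mm below blade level, at about 10 N. Releasing, then rising and backing off to look at the catch.

Request:
drive_tool(
  moves=[
    [0, 0, -0.001, 0, 0, 0],
    [0, 0, -0.001, 0, 0, 0],
    [0, 0, -0.001, 0, 0, 0],
    [0, 0, -0.001, 0, 0, 0],
    [0, 0, -0.001, 0, 0, 0],
  ],
  hand=0,
)

```text
time: 14.05
eef_pos: [0.5812, 0.156, 0.1204]
orientation: [0.994, 0.109, -0.0, -0.0]
wrist_force: [-0.0, 0.1, -0.4]
grip_width: 0.0845
finger_force: 0.0
```

Request:
drive_tool(
  moves=[
    [0, 0, -0.01, 0, 0, 0],
    [0, 0, -0.03, 0, 0, 0],
    [0, 0, -0.06, 0, 0, 0],
    [0, 0, -0.1, 0, 0, 0],
    [0, 0, -0.13, 0, 0, 0],
  ],
)

```text
time: 14.55
eef_pos: [0.5812, 0.156, 0.2537]
orientation: [0.994, 0.109, 0.001, -0.0]
wrist_force: [0.8, 1.3, 0.9]
grip_width: 0.0855
finger_force: 0.0
```

Request:
drive_tool(
  moves=[
    [-0.04, 0, 0, 0, 0, 0],
    [-0.08, 0, 0, 0, 0, 0],
    [-0.1, 0, 0, 0, 0, 0],
    [-0.1, 0, 0, 0, 0, 0],
    [-0.1, 0, 0, 0, 0, 0],
  ],
  hand=1,
)

```text
time: 15.05
eef_pos: [0.4837, 0.1343, 0.2514]
orientation: [0.994, 0.109, 0.001, -0.0]
wrist_force: [0.2, -0.3, 0.1]
grip_width: 0.0124
finger_force: 0.0
```

Request:
drive_tool(
  moves=[
    [0, 0, 0, 0, 0, 0],
    [0, 0, 0, 0, 0, 0],
  ],
)

```text
time: 15.25
eef_pos: [0.4841, 0.1344, 0.2502]
orientation: [0.994, 0.109, -0.0, 0.0]
wrist_force: [0.6, -0.2, -0.4]
grip_width: 0.0002
finger_force: 0.0
```

```bash
python3 - <<'E'
from h import *
s=observe();print(s['eef_pos'],s['orientation'],s['joint_pos'])
c=cam('wrist');np.savez('w3.npz',**c)
cv2.imwrite('pics/w3.png',c['img'])
for n in((.4938,.1586),):print(proj(c,[*n,.118]))
E
```

```text
[0.48407306 0.13440213 0.25024964] [ 9.94061051e-01  1.08823415e-01 -3.00250346e-04  3.97929513e-05] [ 2.20054321e-01 -2.69456774e-01  1.77497350e+00 -1.25956019e-05
  1.63668155e+00  1.57277110e+00]
[294.78261742 172.76582577]
```

View pics/w3.png

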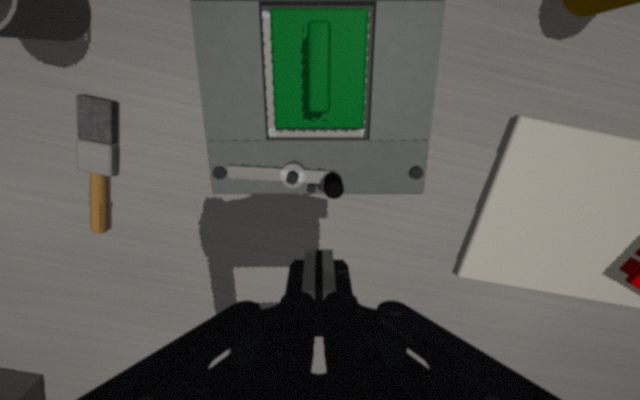

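The block is seated in the cassette, with the seat gap visible all round. The catch is almost open: pivot at (293,177), arm tip at (228,172), knob top at (332,185).

```bash
python3 - <<'E'
from h import *
c=dict(np.load('w3.npz'));T=np.array(c['tool_from_camera']);iM=np.linalg.inv(c['M'])
tool=lambda p:(T@iM@np.r_[p,1])[:3].round(4)
g=cv2.cvtColor(c['img'],cv2.COLOR_BGR2GRAY)
m=np.zeros_like(g);m[165:202,318:350]=(g[165:202,318:350]<25)
cs,_=cv2.findContours(m,cv2.RETR_EXTERNAL,cv2.CHAIN_APPROX_NONE);k=max(cs,key=cv2.contourArea);print(cv2.minEnclosingCircle(k),cv2.boundingRect(k))
for n,u,v,z in(('pivot',293,177,.12),('armtip',228,172,.118),('knobtop',333,185,.155),('knob low',332,182,.14)):print(n,tool(ray(c,u,v,z)))
E
```

```text
((333.5, 184.5), 12.020915031433105) (324, 173, 19, 24)
pivot [ 0.0115 -0.023   0.1302]
armtip [ 0.0155 -0.0803  0.1322]
knobtop [0.0145 0.0105 0.0952]
knob low [0.0127 0.0104 0.1102]
```

Request:
drive_tool(
  moves=[
    [0.02, 0.005, 0.02, 0, 0, 0],
    [0.04, 0.011, 0.04, 0, 0, 0],
    [0.04, 0.011, 0.08, 0, 0, 0],
    [0.04, 0.011, 0.11, 0, 0, 0],
    [0.04, 0.011, 0.12, 0, 0, 0],
  ],
)

```text
time: 15.8
eef_pos: [0.524, 0.132, 0.1268]
orientation: [0.994, 0.109, -0.002, 0.0]
wrist_force: [-0.3, -0.3, 0.4]
grip_width: -0.0002
finger_force: 0.0
```

```bash
python3 - <<'E'
from h import *
s=observe();print(s['eef_pos'],s['wrist_force'])
P=np.array([.0118,-.0235])
def pose(t):
    f=min(t,65);a,b=np.radians(t),np.radians(f)
    return P+.035*np.array([-np.sin(a),np.cos(a)])+.019*np.array([np.cos(b),np.sin(b)]),f
base=(np.array([.040,.011]),0)
for call in([0,4,10,16,22],[29,36,43,50,55],[61,67,72,77,82],[86,90,93,95,95]):
    b=np.radians(base[1]);Q=np.array([[np.cos(b),np.sin(b)],[-np.sin(b),np.cos(b)]])
    print([[*(Q@(pose(t)[0]-base[0])).round(4).tolist(),0,0,0,pose(t)[1]-base[1]] for t in call]);base=pose(call[-1])
E
```

```text
[0.5240049  0.1319709  0.12679323] [-0.33461256 -0.34428146  0.43923517]
[[-0.0092, 0.0005, 0, 0, 0, 0], [-0.0117, 0.0017, 0, 0, 0, 4], [-0.0156, 0.0033, 0, 0, 0, 10], [-0.0196, 0.0044, 0, 0, 0, 16], [-0.0237, 0.0051, 0, 0, 0, 22]]
[[-0.0044, 0.0021, 0, 0, 0, 7], [-0.009, 0.0036, 0, 0, 0, 14], [-0.0138, 0.0045, 0, 0, 0, 21], [-0.0187, 0.0048, 0, 0, 0, 28], [-0.0221, 0.0047, 0, 0, 0, 33]]
[[-0.0038, 0.0018, 0, 0, 0, 6], [-0.0076, 0.0025, 0, 0, 0, 10], [-0.0105, 0.0018, 0, 0, 0, 10], [-0.0134, 0.0008, 0, 0, 0, 10], [-0.0162, -0.0005, 0, 0, 0, 10]]
[[-0.0023, -0.0008, 0, 0, 0, 0], [-0.0046, -0.0017, 0, 0, 0, 0], [-0.0062, -0.0026, 0, 0, 0, 0], [-0.0073, -0.0032, 0, 0, 0, 0], [-0.0073, -0.0032, 0, 0, 0, 0]]
```

Request:
drive_tool(
  moves=[
    [-0.0092, 0.0005, 0, 0, 0, 0],
    [-0.0117, 0.0017, 0, 0, 0, 4],
    [-0.0156, 0.0033, 0, 0, 0, 10],
    [-0.0196, 0.0044, 0, 0, 0, 16],
    [-0.0237, 0.0051, 0, 0, 0, 22],
  ],
)

```text
time: 16.3
eef_pos: [0.5033, 0.1221, 0.1328]
orientation: [0.996, -0.085, 0.001, -0.0]
wrist_force: [2.4, 0.6, -0.9]
grip_width: 0.0001
finger_force: 0.9
```

Request:
drive_tool(
  moves=[
    [-0.0044, 0.0021, 0, 0, 0, 7],
    [-0.009, 0.0036, 0, 0, 0, 14],
    [-0.0138, 0.0045, 0, 0, 0, 21],
    [-0.0187, 0.0048, 0, 0, 0, 28],
    [-0.0221, 0.0047, 0, 0, 0, 33],
  ],
)

```text
time: 16.8
eef_pos: [0.4806, 0.1212, 0.1329]
orientation: [0.931, -0.365, 0.001, -0.001]
wrist_force: [1.9, -0.4, -0.4]
grip_width: -0.0001
finger_force: 0.8
```

```bash
python3 -c "
from h import *
s=observe();print(s['eef_pos'],s['wrist_force'],s['joint_pos'][5],delta(.5,.15,.13,-42.5)[3:])
c=cam('top');cv2.imwrite('pics/t2.png',cv2.resize(c['img'][140:260,190:330],None,fx=5,fy=5))"
```

```text
[0.48064421 0.12116221 0.13289577] [ 1.9048373  -0.3513136  -0.36211459] 2.5130956300623915 [-0.1451 -0.1184 -0.2829]
```

View pics/t2.png

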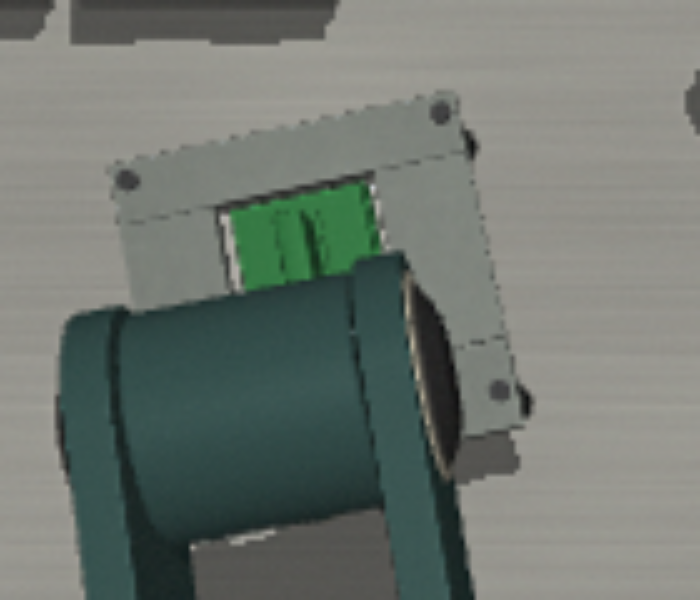

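The arm hides the catch in this view, but the block still sits in the seat. A steady 2 N says the knob is moving, so I'll continue.

Request:
drive_tool(
  moves=[
    [-0.0038, 0.0018, 0, 0, 0, 6],
    [-0.0076, 0.0025, 0, 0, 0, 10],
    [-0.0105, 0.0018, 0, 0, 0, 10],
    [-0.0134, 0.0008, 0, 0, 0, 10],
    [-0.0162, -0.0005, 0, 0, 0, 10],
  ],
)

```text
time: 17.35
eef_pos: [0.4689, 0.1326, 0.1311]
orientation: [0.897, -0.441, 0.0, -0.0]
wrist_force: [0.5, -1.7, 0.9]
grip_width: -0.0002
finger_force: 1.0
```

Request:
drive_tool(
  moves=[
    [-0.0023, -0.0008, 0, 0, 0, 0],
    [-0.0046, -0.0017, 0, 0, 0, 0],
    [-0.0046, -0.0017, 0, 0, 0, 0],
  ],
)

```text
time: 17.65
eef_pos: [0.4675, 0.1367, 0.1305]
orientation: [0.897, -0.442, 0.001, 0.001]
wrist_force: [1.0, -7.6, 2.3]
grip_width: -0.0003
finger_force: 3.8
```

Request:
drive_tool(
  moves=[
    [-0.0016, -0.0009, 0, 0, 0, 0],
    [-0.0027, -0.0015, 0, 0, 0, 0],
    [-0.0027, -0.0015, 0, 0, 0, 0],
  ],
)

```text
time: 17.95
eef_pos: [0.4679, 0.1378, 0.1306]
orientation: [0.897, -0.442, 0.002, 0.002]
wrist_force: [9.4, -27.2, 1.7]
grip_width: 0.0001
finger_force: 13.4
```

The catch is against its stop: the force jumped to 28 N. Backing off, rising and checking.

Request:
drive_tool(
  moves=[
    [0.005, 0, 0, 0, 0, 0],
    [0.012, 0, 0, 0, 0, 0],
    [0.015, 0, -0.03, 0, 0, 0],
    [0.015, 0, -0.07, 0, 0, 0],
    [0.015, 0, -0.11, 0, 0, 0],
  ],
)

```text
time: 18.45
eef_pos: [0.4758, 0.1283, 0.2414]
orientation: [0.897, -0.442, -0.001, 0.0]
wrist_force: [0.4, 0.0, -0.3]
grip_width: -0.0001
finger_force: 0.0
```

Request:
drive_tool(
  moves=[
    [-0.01, 0, 0, 0, 0, -8],
    [-0.02, 0, 0, 0, 0, -16],
    [-0.03, 0.0, 0, 0, 0, -25],
    [-0.03, 0.0, 0, 0, 0, -33],
    [-0.03, 0.0, 0, 0, 0, -41],
  ],
)

```text
time: 18.95
eef_pos: [0.4576, 0.1525, 0.2403]
orientation: [0.995, -0.097, -0.0, -0.0]
wrist_force: [0.6, -0.1, -0.5]
grip_width: -0.0001
finger_force: 0.0
```

```bash
python3 -c "
from h import *
s=observe();print(s['eef_pos'],s['wrist_force'],delta(.484,.134,.25,12.5))"
```

```text
[0.45763931 0.15247701 0.24030906] [ 0.61470672 -0.07081667 -0.48603311] [ 2.94000e-02  1.31000e-02 -9.70000e-03 -2.89000e-02  2.19000e-02
 -2.35915e+01]
```

Request:
drive_tool(
  moves=[
    [0.01, 0.004, 0, 0, 0, -8],
    [0.02, 0.009, -0.005, 0, 0, -16],
    [0.029, 0.013, -0.01, 0, 0, -23.6],
    [0.029, 0.013, -0.01, 0, 0, -23.6],
    [0.029, 0.013, -0.01, 0, 0, -23.6],
  ],
)

```text
time: 19.45
eef_pos: [0.4835, 0.1336, 0.2501]
orientation: [0.995, 0.103, -0.0, -0.0]
wrist_force: [0.7, -0.0, -0.3]
grip_width: 0.0
finger_force: 0.0
```

```bash
python3 -c "
from h import *
c=cam('wrist');cv2.imwrite('pics/w4.png',cv2.resize(c['img'][0:260,150:500],None,fx=2.2,fy=2.2,interpolation=cv2.INTER_CUBIC))
for p,n in(((.4941,.1595,.118),'pivot'),):print(n,proj(c,p))"
```

```text
pivot [292.99025632 171.71914667]
```

View pics/w4.png

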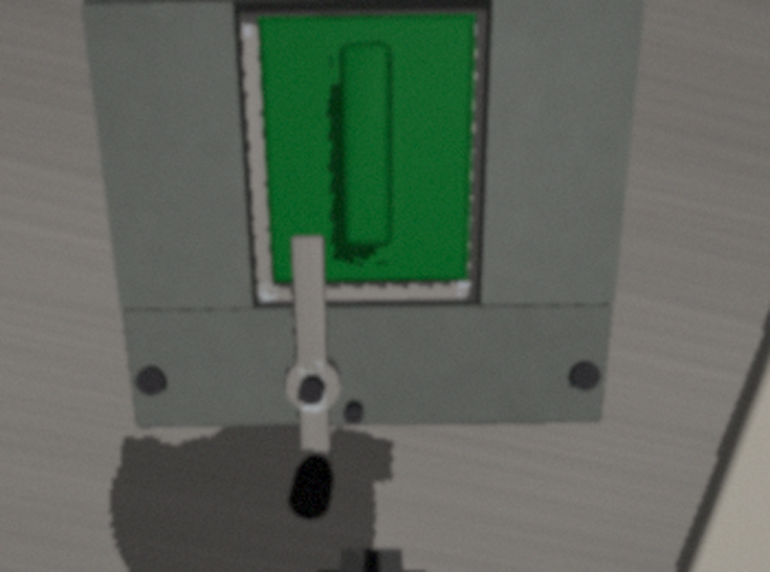

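The catch arm runs from its pivot at (312,388) straight along dicer +x, and its tip at (308,237) lies over the plate. The tail and knob point along -x, and the block lies flat in the seat. The gripper is clear, so I'm handing in.

```bash
python3 -c "
from h import *
print(hand_in())"
```

```text
the job is handed in; nothing more can be done
None
```

The job is handed in: the green block is fully home in the blade grid, the deepest force I read on the blades was about 17 N against the 40 N limit, the catch is turned over it to its stop, and I touched nothing else on the bench.

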